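Tighten the bottle rack's clamp nut: finger-tight plus one flat

ROBOT

A 6-joint arm with a two-finger parallel gripper is mounted at the origin on the work surface. World frame = base frame: x ahead of the robot, y to its left, z up, the work surface at z = 0. Lengths are in mm, angles in rad, forces in N, time in s.
With the tool pointing down it reaches from about 325 to 900 mm from the base axis. Payload 6.1 kg.
Tool frame: the origin (TCP) lies where the fingers leave the gripper's body, on its centre line; the fingertips stand 73 mm ahead of it and the grasp point (between the pads) lies r.grip_point_offset ahead of it (r.grip_point_offset is the distance from the TCP to the grasp point, in mm); z points along the fingers, x is the direction in which the jaws open and shut, and the axes are right-handed (so a half turn about z gives the same grasp; the last joint's range is limited). The gripper opens to 85 mm and grips with 20 to 120 N. Pads are 22 mm wide; open, the fingers measure 114 mm over their backs; the gripper's body (76 mm by 85 mm) begins 54 mm behind the grasp point. The pads swing forward as they close: fully open they stand 13 mm farther back than shut.
Start: joints at [-1.338, 0.22, 1.526, -0, 1.395, -0.126], TCP at [219.462, -585.195, 303.9] pointing down, gripper open.
Joint ranges: [-2.98, 2.98], [-0.91, 2.08], [0.09, 2.57], [-1.24, 4.39], [0.2, 2.65], [-2.68, 2.68]. Speed limits (rad/s): [2.57, 2.57, 3.01, 3.14, 3.14, 3.14].

INTERFACE

Orientations are given as a rotation vector (axis times angle).
In Python, from rig import r, cams, ticket gives the robot as it stands.
- The arm moves only by the shell command python3 -m inch 'ROWS' [OPENING]. ROWS is text: rows parted by semicolons, each of 6 numbers parted by spaces: the shift along the tool's x, y, z in m, then the turn, a rotation vector about the tool's x, y, z in rad. A call has 1 to 12 rows; each row is the pose to reach, as a shift and turn from the pose commanded when the call began, along the tool's axes at that moment; what a row does not reach only later rows make up. A row lasts 1/10 s, in which the tool goes at most 50 mm and 8.59 degrees, less where a joint would pass 70% of its speed; a pose out of reach is approached as far as the arm can. A call with a gripper value outside its range is refused whole. OPENING is the opening, from 0 (shut) to 1 (fully open), set as the call begins (- or left out, the last holds). The fingers move at their own pace and stop on an object; the grip force is fixed at half the most. Time passes only in rows, so rows that repeat a pose let the fingers close. It gives the time, the measured TCP pose, the force and the opening at its end, in the units of the state.
- r.state(): the state, without advancing time (a new reading comes with each control period).
- cams.read_camera(name): name is "side" or "top"; returns the picture (420x560x3 uint8, red, green, blue); there is no depth.
- cams.camera_info(name): a dict with "mtx" (3x3 intrinsics, pixels), "view" (4x4, takes a point from world to camera coordinates). Camera axes: x right, y down, z forward; pixel columns grow to the right and rows downward; lengths in mm; the calibration is good to about 2 mm. A picture is of the moment at which its call begins. camera_info takes no time and is no camera call.
- ticket.hand_in(): hands the job in, once; it reports no verdict.
The state is a dict: "time": time; "qpos": joint angles; "qd": joint speeds; "tau": joint torques, N m; "ee_pos": TCP position; "tool_rot": TCP orientation; "ft_force": force on the tool from outside, world axes, zero at the start; "ft_torque": the same for the moment, N m; "width": opening from 0.0 (shut) to 1.0 (fully open).
Only numpy, scipy, OpenCV 4.12 (cv2) and the standard library are available. Lean on these libraries where they do the work, as an engineer would, in place of code of your own. Each camera call takes 0.05 s, during which the arm holds its last target.

TASK

The bottle rack wobbles on its glass shelf: with the gripper's fingers run the brass clamp nut down clockwise until it is just finger-tight, no further. Then fit the spanner on the nut and tighten it by one flat (a sixth of a turn) more, and lay the spanner back down gently on the bare shelf, clear of the fitting. Do not force anything against the nut or the glass will crack, and leave the cups, the jug and the pacifier case where they are.

Things in the scene. Friction and masses are not known exactly. Their poses are not given: they have to be found in the camera images.
- rack: Chrome wire bottle rack fixed on the clear glass shelf (top 30 mm above the work surface, x 0.31 to 0.83 m, y -0.46 to 0.52 m). Origin: on the shelf's top, on the upright axis of the clamp fitting; z up. A flat strip runs from the fitting along +y to the wire cradle (x -65 to 65 mm, y 110 to 295 mm, 53 mm high); cups lie in it along x, tops 84 mm above the shelf.
- nut: Brass hexagon nut, 34 mm across flats, 39.3 mm across corners, 26 mm high. Origin at its centre, 51 mm above the shelf, on the fitting's upright axis; z up; x goes through the middle of a flat (flats face 0, 60, 120.. degrees from x), where a red dash marks its top. It only turns, at constant height, and tightens clockwise seen from above (yaw falls); turned backwards it loosens easily.
- stud_top (a point): Top of the fixed stud, 12 mm diameter, 10 mm out of the nut, on its axis. Below the nut: a neck 29 mm wide, then a flange 52 mm wide, 8 mm high. The nut starts 0.7 to 1.3 rad short of finger-tight and runs with about 0.05 N m; it cannot be seen where finger-tight is, only felt: there it at once needs 0.3 to 0.4 N m (0.2 when standing), and beyond it still turns and stays where it is left.
- spanner: Loose steel open-ended spanner with a red handle, 210 mm long, 0.18 kg, lying flat on the shelf. Origin: on its underside, under the centre of the jaw; x towards the open end of the jaw, handle towards -x, z up.
- spanner_jaw (a point): Centre of the spanner's jaw, half-way up its 14 mm thickness. The jaw is a straight slot 35.5 mm wide, open towards +x from 22 mm behind this point to 16 mm ahead of it, between 10 mm thick prongs (head 55.5 mm wide): 1.5 mm wider than the nut's flats. It goes over the nut from above, sides along two flats, with about 0.1 rad of play each way; turn back into the play before lifting off.
- spanner_grip (a point): The point to grip, near the spanner's centre of mass, 105 mm behind the jaw centre, 8 mm above the underside. The handle here is 18 mm wide (y) and 16 mm thick (z), and runs from 34 to 193 mm behind the jaw centre.
- amber_cup: Amber sippy cup lying in a slot of the rack, 66 mm wide, 110 mm long; origin on its axis. Leave alone.
- clear_cup: Clear sippy cup lying in the other slot, same size. Leave alone.
- jug: White ceramic milk jug, 115 mm high, 80 mm wide, with a handle, standing on a wooden coaster 96 mm wide, 8 mm thick; origin under its foot. Leave alone.
- pacifier_case: Blue and white plastic pacifier case with a flip-top lid, 62 x 80 x 39 mm, on the shelf; origin under its middle. Leave alone.
Mind the look-alikes: they are no part of the job. Of the things like the spanner, leave any that is green; of the rest the larger one is meant.

How it is judged (in metres and radians):
On the way, in this order (a step that is already met when the one before it is completed fails the run):
1. the nut is run down finger-tight with the fingers (within 0.06 rad of it, and less than 0.2 rad past it), fingers on the nut (distance between nut_c0 and seat_c0 below 0.00048 m and distance of seat_c0 from where it was at the start of the episode below 0.001597 m and contact force between the fingers and nut above 0.3 N), for 0.1 s.
2. the spanner has turned the nut on by one flat (43 to 77 degrees past finger-tight) (distance between nut_c0 and seat_c0 below 0.000959 m and distance of seat_c0 from where it was at the start of the episode between 0.00586 and 0.009998 m and contact force between spanner and nut above 0.2 N), for 0.05 s.
At the end, for the whole second after the job is handed in: The nut is one flat (60, between 43 and 77 degrees) past finger-tight and not loosened again (by under 0.12 rad); the spanner lies flat and still, right way up, on the shelf (within 6 mm of its top, tilt under 0.1 rad), its jaw over 60 mm from the nut's axis (distance between nut_c0 and seat_c0 below 0.000959 m and distance of seat_c0 from where it was at the start of the episode between 0.00586 and 0.009998 m and height (world z) of spanner between 0.026 and 0.036 m and angle between spanner's own z axis and vertical below 0.1 rad and height (world z) of spanner_grip below 0.044 m and horizontal distance between spanner_jaw and nut above 0.06 m and linear speed of spanner below 0.02 m/s); the robot touches nothing.
It fails at once if the fingers, not the spanner, turn the nut more than 0.25 rad past finger-tight (distance of seat_c0 from where it was at the start of the episode above 0.001995 m and contact force between the fingers and nut above 1 N).
It fails at once if the nut is overtightened (more than 83 degrees past finger-tight): the glass cracks (distance of seat_c0 from where it was at the start of the episode above 0.01061 m).
It fails at once if the spanner is pressed on the nut with more than 25 N while its jaw is not down around it, or forced against the nut with more than 120 N or against the rack with more than 25 N ((contact force between spanner and nut above 25 N and z of spanner_jaw in the frame of nut above 0.012 m) or contact force between spanner and nut above 120 N or contact force between spanner and rack above 25 N).
It fails at once if the spanner is dropped (faster than 1 m/s) (linear speed of spanner above 1 m/s).
It fails at once if a cup, the jug or the case is shifted by more than 20 mm (distance of any of amber_cup, clear_cup, jug, pacifier_case from where it was at the start of the episode above 0.02 m).
It also fails if it takes over 72 s, if anything falls off the work surface, if the arm or the gripper's body presses on something with over 40 N, if the wrist force passes 120 N, or if a joint passes its speed limit or range.

## Working session

There is one attempt and no reset: what is moved stays moved. The work goes in short steps, Python scripts to look and compute and a shell command to move; the robot and the scene stay as the last step left them, time stands still between calls to the robot, and variables do not carry over. Pictures are saved under pics/ and viewed, and the job is handed in when it is done.

```bash
ls; mkdir -p pics; python3 - <<'E'
from rig import r,cams,ticket
import cv2,numpy as np
np.set_printoptions(precision=4,suppress=True)
for n in("top","side"):
    im=cams.read_camera(n); cv2.imwrite(f"pics/{n}0.png",im[:,:,::-1])
    i=cams.camera_info(n);print(n,i["mtx"],i["view"])
print(r.state(),r.grip_point_offset)
E
```

```text
pics
top [[400.1046   0.     283.1103]
 [  0.     400.1046 207.4139]
 [  0.       0.       1.    ]] [[  -0.0242   -0.9995   -0.0187  -31.0125]
 [  -0.9971    0.0255   -0.0714  424.1071]
 [   0.0719    0.0169   -0.9973 1089.0349]
 [   0.        0.        0.        1.    ]]
side [[546.237    0.     284.5053]
 [  0.     546.237  204.4645]
 [  0.       0.       1.    ]] [[   0.851    -0.525    -0.0104 -390.9467]
 [  -0.3498   -0.552    -0.7569  208.0924]
 [   0.3916    0.6478   -0.6535 1673.3461]
 [   0.        0.        0.        1.    ]]
{'time': 0.1, 'qpos': array([-1.3381,  0.2212,  1.5275,  0.    ,  1.3947, -0.1261]), 'qd': array([-0.    , -0.0005, -0.0017,  0.0001,  0.0005, -0.0012]), 'tau': array([  0.0002, -49.8245, -39.0546,  -0.0002,   0.0057,   0.    ]), 'ee_pos': array([ 219.3604, -584.8051,  302.9164]), 'tool_rot': array([-2.5812,  1.7888,  0.002 ]), 'ft_force': array([ 0.4125,  0.5332, -0.2217]), 'ft_torque': array([-0.0009,  0.0302, -0.0012]), 'width': 1.0008856125422} 53.900000000000006
```

View pics/top0.png

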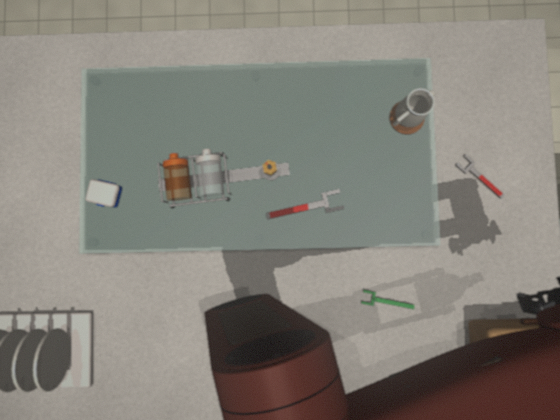

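View pics/side0.png

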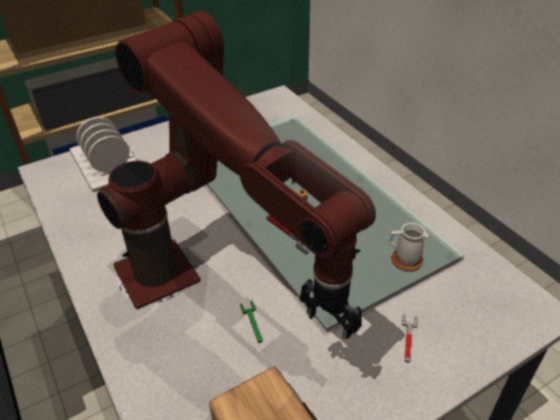

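The top view shows the nut at about (269,169) and the target spanner, the larger red one on the shelf, with its handle at (290,210) and jaw at (330,203). The small red spanner (480,176) and the green one (388,300) are look-alikes.

```bash
cat > h.py <<'E'
from rig import r,cams,ticket
import cv2,numpy as np
from scipy.spatial.transform import Rotation as R
np.set_printoptions(precision=4,suppress=True)
def ray(n,px,z):
    i=cams.camera_info(n);K=np.array(i["mtx"]);V=np.array(i["view"])
    c=-V[:3,:3].T@V[:3,3]; d=V[:3,:3].T@np.linalg.inv(K)@np.array([px[0],px[1],1.])
    return c+d*(z-c[2])/d[2]
def proj(n,p):
    i=cams.camera_info(n);K=np.array(i["mtx"]);V=np.array(i["view"])
    q=K@(V[:3,:3]@np.array(p,float)+V[:3,3]);return q[:2]/q[2]
def shot(n,name,box=None,s=8):
    im=cams.read_camera(n)
    np.save(f"pics/{name}.npy",im)
    if box:
        x0,y0,x1,y1=box; c=im[y0:y1,x0:x1]; c=cv2.resize(c,None,fx=s,fy=s,interpolation=cv2.INTER_CUBIC)
    else: c=im
    cv2.imwrite(f"pics/{name}.png",c[:,:,::-1]); return im
def st():
    s=r.state(); M=R.from_rotvec(s["tool_rot"]).as_matrix()
    print("t",s["time"],"tcp",np.array(s["ee_pos"]),"gp",np.array(s["ee_pos"])+M[:,2]*r.grip_point_offset,"xyaw",np.arctan2(M[1,0],M[0,0]),"tilt",np.arccos(-M[2,2]),"F",np.array(s["ft_force"]),"T",np.array(s["ft_torque"]),"w",s["width"],"q",np.array(s["qpos"]))
    return s,M
E
python3 - <<'E'
from h import *
im=shot("top","nut1",(245,145,305,190),13)
shot("top","sp1",(255,180,355,230),8)
st()
E
```

```text
t 0.2 tcp [ 219.3635 -584.934   303.2029] gp [ 219.3472 -584.8691  249.303 ] xyaw -1.2120427961007527 tilt 0.0012409555931747747 F [-0.4177 -0.1646  0.5489] T [ 0.0215  0.0289 -0.0057] w 1.0014983399924346 q [-1.3382  0.221   1.5272 -0.      1.3947 -0.1261]
```

```bash
python3 - <<'E'
from h import *
im=np.load("pics/nut1.npy"); hsv=cv2.cvtColor(im,cv2.COLOR_RGB2HSV)
print(hsv[160:177,260:280,0]);print(hsv[160:177,260:280,1])
E
```

```text
[[ 69  75  70  74  71  48  25  22  21  20  20  23  32  39  50  57  69  71
   60  70]
 [ 72  70  68  66  43  21  17  18  19  19  19  18  19  22  25  38  60  71
   70  68]
 [ 72  72  69  47  22  14  13  15  18  18  18  18  19  19  20  21  35  68
   67  65]
 [ 69  63  44  23  19  14  11  13  16  18  19  18  19  20  19  19  21  45
   54  47]
 [ 67  52  28  20  19  16  13  11  14  17  18  18  19  19  19  18  21  21
   30  21]
 [ 68  36  22  20  19  17  17  14  11  22  16  18  18  19  18  18  17  15
   26  13]
 [ 25  20  19  18  18  19  18  18  17 105  23  17  18  19  18  18  17  18
    8   9]
 [ 13  21  16  17  18  18  19  18  17  90  16  17  18  18  19  18  18  17
   13  13]
 [ 17  19  16  18  18  18  18  19  17  18  18  17  18  18  18  20  19  17
   19  19]
 [ 17  11  19  16  18  18  18  18  18  18  19  18  18  18  19  19  19  18
   17  17]
 [ 13  15  19  18  19  19  18  18  18  19  18  18  18  18  19  18  20  19
   19  10]
 [ 15  21  18  18  19  19  18  19  18  19  19  18  18  19  17  18  16  16
   11  11]
 [ 15  12  20  16  18  19  17  18  18  18  19  19  18  18  17  17  15  20
   15 
[... 1091 characters left out ...]
  75  31
   14  14]
 [ 13  15  39  87 125 140 141 134 129 126 130 132 141 141 137 121  83  40
   16  16]
 [ 13  12  31  79 124 140 141 137 138 139 139 139 139 138 139 122  79  30
   15  11]
 [ 12  14  23  63 111 134 140 140 138 137 140 136 137 139 122  96  44  21
   14  14]
 [ 12  10  18  45  86 122 127 137 140 137 134 132 139 126  89  47  24  17
   11  13]
 [ 14  14  12  22  43  64  88 112 127 132 126 127 116  84  34  20  15  11
   12  14]
 [ 12  14  14  16  14  19  36  60  72  98 108  98  65  28  15  15  14  14
   16  13]
 [ 15  15  14  12  15  12  10  15  25  40  47  43  26  14  13  12  14  13
   15  10]
 [ 13  15  14  11  13  11  14   8  13  13  18  19  15  15  14  14  13  12
   10  10]]
```

View pics/nut1.png

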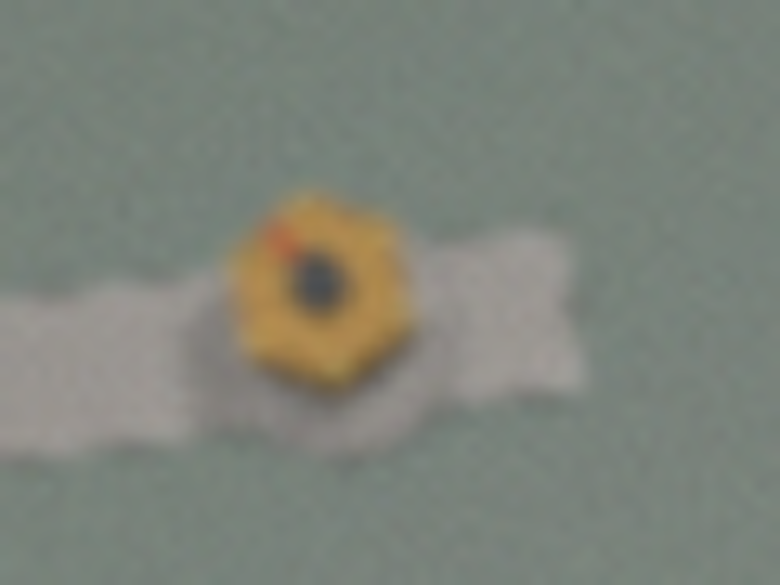

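View pics/sp1.png

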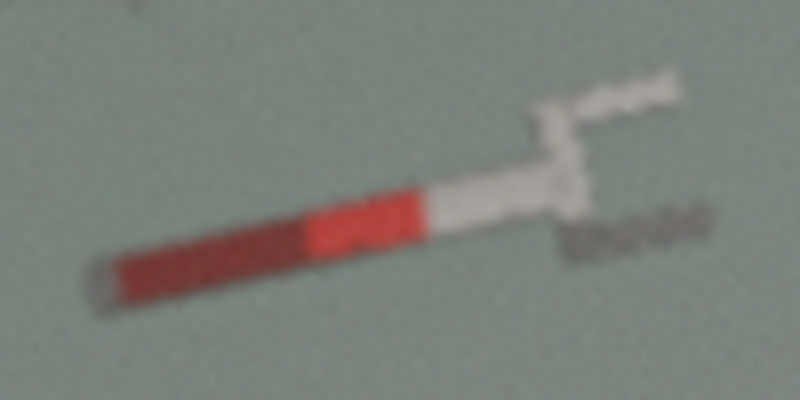

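```bash
python3 - <<'E'
from h import *
im=np.load("pics/nut1.npy").astype(np.float32)
for nm in("nut1","sp1"): pass
im=(np.load("pics/nut1.npy").astype(np.float32)+np.load("pics/sp1.npy"))/2
i=cams.camera_info("top");V=np.array(i["view"]);print("cam",-V[:3,:3].T@V[:3,3])
S=12;x0,y0=250,150
c=cv2.resize(im[y0:190,x0:290],None,fx=S,fy=S,interpolation=cv2.INTER_CUBIC)
b=c[:,:,0]-c[:,:,2]   # R-B
f=lambda p:((p[0]+.5)/S-.5+x0,(p[1]+.5)/S-.5+y0)
for th in(40,50,60):
    m=(b>th).astype(np.uint8); cs,_=cv2.findContours(m,cv2.RETR_EXTERNAL,cv2.CHAIN_APPROX_NONE)
    k=max(cs,key=cv2.contourArea)[:,0]
    P=np.array([ray("top",f(p),94)[:2] for p in k])
    M=cv2.moments(P.astype(np.float32)); ctr=np.array([M['m10'],M['m01']])/M['m00']
    d=P-ctr; a=np.arctan2(d[:,1],d[:,0]); rr=np.hypot(*d.T)
    # resample in angle
    o=np.argsort(a); ag=np.linspace(-np.pi,np.pi,720,endpoint=False); rg=np.interp(ag,a[o],rr[o],period=2*np.pi)
    c6=np.mean(rg*np.exp(-6j*ag)); print(th,ctr,"R",rg.mean(),"amp",abs(c6)*2,"corner",-np.angle(c6)/6*-1, np.degrees(np.angle(c6)/-6), "rect")
# stud: low R-B inside
h=b.copy()
m=(c.sum(2)<260).astype(np.uint8)
cs,_=cv2.findContours(m,cv2.RETR_EXTERNAL,cv2.CHAIN_APPROX_NONE)
for k in cs:
    if cv2.contourArea(k)>300:
        M=cv2.moments(k); p=f((M['m10']/M['m00'],M['m01']/M['m00'])); print("stud",p,cv2.contourArea(k)/S/S,ray("top",p,104)[:2])
# red dash: hue
red=(c[:,:,1]-c[:,:,2])/(c[:,:,0]-c[:,:,2]+1)
m=((red<.45)&(b>50)).astype(np.uint8)
cs,_=cv2.findContours(m,cv2.RETR_EXTERNAL,cv2.CHAIN_APPROX_NONE)
for k in cs:
    if cv2.contourArea(k)>100:
        M=cv2.moments(k); p=f((M['m10']/M['m00'],M['m01']/M['m00'])); print("red",p,cv2.contourArea(k)/S/S,ray("top",p,94)[:2])
# spanner
full=im
rd=((im[:,:,0]-im[:,:,1]>35)).astype(np.uint8); rd[:,:255]=0;rd[:,355:]=0;rd[:190]=0;rd[230:]=0
ys,xs=np.nonzero(rd); P=np.array([ray("top",p,44)[:2] for p in zip(xs,ys)]).astype(np.float32)
l=cv2.fitLine(P,cv2.DIST_L2,0,.01,.01).ravel(); print("handle",P.mean(0),l, "ext",np.sort((P-l[2:])@l[:2])[[0,-1]])
for nm,u in(("prong tip up",(680,88)),("prong tip lo",(714,222)),("back up",(540,105)),("handle end",(88,285)),("redstart",(427,212))):
    q=((u[0]+.5)/8-.5+255,(u[1]+.5)/8-.5+180); print(nm,ray("top",q,44)[:2])
E
```

```text
cam [ 343.8699  -60.2016 1115.7755]
40 [523.087   -9.5322] R 18.344002702854162 amp 0.7977259338036307 corner -0.16724691088351104 9.582542130225777 rect
50 [523.1176  -9.5367] R 17.641838807804792 amp 0.7973522740925114 corner -0.1670084073089617 9.568876882005314 rect
60 [523.185   -9.5061] R 16.90922230934953 amp 0.7598730574219947 corner -0.16184645538286835 9.27311882259074 rect
stud (269.0234538038323, 166.41689590842978) 6.100694444444444 [522.7332  -9.625 ]
red (266.35161279037226, 163.307567170445) 5.513888888888889 [532.8013  -2.3963]
handle [413.1826 -60.1685] [  0.2006  -0.9797 413.1826 -60.1685] ext [-55.6104  49.7898]
prong tip up [ 462.6054 -194.8333]
prong tip lo [ 417.215  -204.6374]
back up [ 458.102  -147.7241]
handle end [401.3937   5.5438]
redstart [ 423.0336 -108.7684]
```

```bash
cat >> h.py <<'E'
def go(gp,yaw):
    """rows in tool axes to bring grasp point to gp with tool x at yaw, pointing down"""
    s=r.state();M=R.from_rotvec(s["tool_rot"]).as_matrix();p=np.array(s["ee_pos"])
    c,n=np.cos(yaw),np.sin(yaw); T=np.array([[c,n,0],[n,-c,0],[0,0,-1.]])
    t=np.array(gp,float)+[0,0,r.grip_point_offset]
    print("shift m",M.T@(t-p)/1000,"rot",R.from_matrix(M.T@T).as_rotvec())
E
python3 - <<'E'
from h import *
go([522.9,-9.6,180],0.688)
E
```

```text
shift m [-0.432  -0.4862  0.0699] rot [-0.0013  0.0007 -1.9   ]
```

```bash
T='-0.432 -0.486 0.070 0 0 -1.9'; python3 -m inch '-0.432 -0.486 0.070 0 0 -1.9;-0.432 -0.486 0.070 0 0 -1.9;-0.432 -0.486 0.070 0 0 -1.9;-0.432 -0.486 0.070 0 0 -1.9;-0.432 -0.486 0.070 0 0 -1.9;-0.432 -0.486 0.070 0 0 -1.9;-0.432 -0.486 0.070 0 0 -1.9;-0.432 -0.486 0.070 0 0 -1.9;-0.432 -0.486 0.070 0 0 -1.9;-0.432 -0.486 0.070 0 0 -1.9;-0.432 -0.486 0.070 0 0 -1.9;-0.432 -0.486 0.070 0 0 -1.9' 1
python3 - <<'E'
from h import *
st()
go([522.9,-9.6,180],0.688)
shot("side","side2")
E
```

```text
time: 1.4
ee_pos: [498.3, -55.5, 239.7]
tool_rot: [3.004, 0.92, 0.001]
ft_force: [0.7, -1.1, 0.9]
width: 1.004
t 1.4 tcp [498.3317 -55.5059 239.6625] gp [498.3658 -55.5196 185.7625] xyaw 0.59420781221563 tilt 0.0006835923287365847 F [ 0.7119 -1.1466  0.9308] T [-0.0499  0.0011 -0.0235] w 1.0035851503523814 q [-0.2683 -0.0207  1.9108 -0.0001  1.2509 -0.8625]
shift m [ 0.0461 -0.0243  0.0058] rot [ 0.0006 -0.0004 -0.0938]
```

View pics/side2.png

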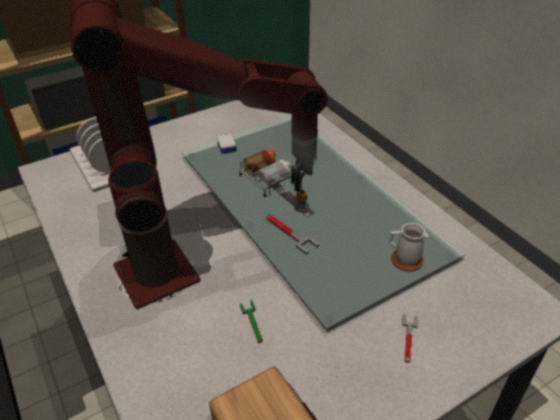

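The side view now shows the nut near (303,196), the spanner handle at (280,225) and its jaw at (308,245). I'll check these against the top-view estimates.

```bash
python3 - <<'E'
from h import *
im=shot("side","s3",(255,175,335,260),8)
for p in([522.8,-9.6,94],[522.8,-9.6,104],[522.8,-9.6,68],[439.9,-199.7,44],[401.4,5.5,40],[417.6,-80.8,46],[462.6,-194.8,44],[417.2,-204.6,44]): 
    q=proj("side",p); print(p,q,((q-[255,175])+.5)*8)
E
```

```text
[522.8, -9.6, 94] [302.0158 192.204 ] [380.1265 141.6316]
[522.8, -9.6, 104] [302.0477 189.8676] [380.3817 122.9408]
[522.8, -9.6, 68] [301.9339 198.2003] [379.4715 189.6022]
[439.9, -199.7, 44] [312.9287 246.9168] [467.4295 579.3348]
[401.4, 5.5, 40] [268.6    214.8478] [112.7997 322.7822]
[417.6, -80.8, 46] [286.494  226.8183] [255.9518 418.5465]
[462.6, -194.8, 44] [318.1091 243.194 ] [508.8725 549.5523]
[417.2, -204.6, 44] [307.6737 250.6933] [425.3897 609.5462]
```

View pics/s3.png

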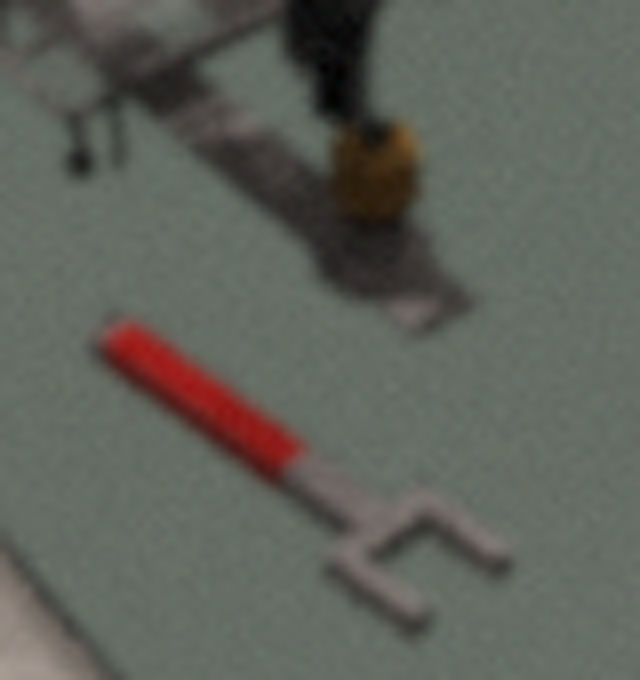

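```bash
python3 -m inch '0.046 -0.024 0.006 0 0 -0.094;0.046 -0.024 0.006 0 0 -0.094;0.046 -0.024 0.006 0 0 -0.094;0.046 -0.024 0.006 0 0 -0.094'
python3 - <<'E'
from h import *
st()
go([522.8,-9.6,84],0.688)
E
```

```text
time: 1.9
ee_pos: [522.3, -12.9, 233.6]
tool_rot: [2.961, 1.049, -0.001]
ft_force: [-1.1, 0.8, 0.5]
width: 1.0
t 1.9 tcp [522.325  -12.9081 233.5919] gp [522.2932 -12.9338 179.6919] xyaw 0.68068179293525 tilt 0.0007571147346077113 F [-1.0842  0.823   0.4636] T [-0.0171  0.038  -0.0274] w 0.9998252784374378 q [-0.1754  0.0382  1.8635 -0.0006  1.2404 -0.8559]
shift m [ 0.0025 -0.0023  0.0957] rot [-0.      0.0008 -0.0073]
```

```bash
python3 -m inch '0 0 0.03 0 0 0;0 0 0.06 0 0 0;0 0 0.06 0 0 0; 0 0 0.06 0 0 0'
python3 - <<'E'
from h import *
st()
go([522.8,-9.6,84],0.688)
E
```

```text
time: 2.3
ee_pos: [522.3, -13.1, 173.9]
tool_rot: [-2.961, -1.048, 0.002]
ft_force: [0.4, -0.5, 0.1]
width: 0.999
t 2.3 tcp [522.255  -13.0947 173.882 ] gp [522.1889 -13.0922 119.982 ] xyaw 0.6800101092731743 tilt 0.0012263983538012425 F [ 0.4232 -0.4928  0.0739] T [0.0123 0.0202 0.0375] w 0.998924406271263 q [-0.176   0.1123  1.9075 -0.0002  1.123  -0.8559]
shift m [ 0.0027 -0.0023  0.036 ] rot [-0.0008  0.0009 -0.008 ]
```

```bash
python3 -m inch '0.0027 -0.0023 0 0 0 -0.008;0.0027 -0.0023 0.02 0 0 -0.008;0.0027 -0.0023 0.036 0 0 -0.008;0.0027 -0.0023 0.036 0 0 -0.008;0.0027 -0.0023 0.036 0 0 -0.008'
python3 - <<'E'
from h import *
st()
go([522.8,-9.6,84],0.688)
shot("side","s4",(255,155,335,240),8)
shot("top","t4",(240,130,320,190),8)
E
```

```text
time: 2.8
ee_pos: [524.1, -8.7, 139.0]
tool_rot: [2.956, 1.062, 0.002]
ft_force: [-0.4, -0.3, 0.3]
width: 0.999
t 2.8 tcp [524.1065  -8.6561 139.0479] gp [524.1888  -8.6697  85.1479] xyaw 0.6900881990431194 tilt 0.0015489887368986645 F [-0.3554 -0.3235  0.3394] T [-0.0456  0.0165 -0.0007] w 0.999428497089976 q [-0.167   0.1658  1.923   0.      1.0513 -0.8571]
shift m [-0.0016 -0.0001  0.0011] rot [ 0.0012 -0.001   0.0021]
```

View pics/s4.png

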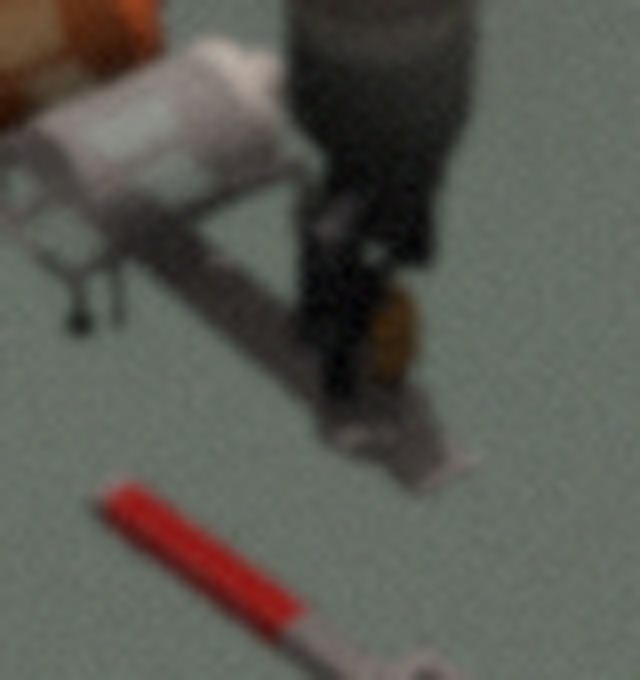

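The near finger stands to the left of the nut in the side view, at (340,310), with the nut at (395,330). The fingers straddle it, so I'll close.

```bash
python3 -m inch '-0.0008 0 0 0 0 0;-0.0008 0 0 0 0 0;-0.0008 0 0 0 0 0;-0.0008 0 0 0 0 0;-0.0008 0 0 0 0 0;-0.0008 0 0 0 0 0' 0.3
python3 - <<'E'
from h import *
st()
E
```

```text
time: 3.5
ee_pos: [523.3, -8.8, 138.2]
tool_rot: [2.956, 1.062, 0.002]
ft_force: [1.0, 3.4, 4.0]
width: 0.385
t 3.5 tcp [523.3138  -8.7639 138.2225] gp [523.3873  -8.7375  84.3226] xyaw 0.6899708609429548 tilt 0.0014472758614711653 F [0.9571 3.3956 3.9837] T [ 0.5659 -0.1416 -0.0162] w 0.38482475724336485 q [-0.1678  0.1654  1.9252  0.0008  1.0497 -0.8582]
```

```bash
python3 -m inch '0 0 0 0 0 0.06;0 0 0 0 0 0.12;0 0 0 0 0 0.18;0 0 0 0 0 0.24;0 0 0 0 0 0.3;0 0 0 0 0 0.35;0 0 0 0 0 0.40' 0.3
python3 -c "from h import *;st()"
python3 -m inch '0 0 0 0 0 0.05;0 0 0 0 0 0.1;0 0 0 0 0 0.15' 0.3
python3 -c "from h import *;st()"
```

```text
time: 4.2
ee_pos: [523.3, -8.8, 138.2]
tool_rot: [-3.109, -0.451, -0.002]
ft_force: [1.0, 3.5, 3.7]
width: 0.389
t 4.2 tcp [523.2797  -8.7564 138.2184] gp [523.3462  -8.7328  84.3185] xyaw 0.28815182717904575 tilt 0.001310185791746437 F [0.9513 3.4761 3.6877] T [ 0.5956 -0.1483  0.0018] w 0.3888240162842219 q [-0.1678  0.1654  1.9252  0.0007  1.0498 -0.4563]
time: 4.5
ee_pos: [523.3, -8.8, 138.2]
tool_rot: [-3.134, -0.217, -0.002]
ft_force: [1.1, 3.6, 4.5]
width: 0.388
t 4.5 tcp [523.2734  -8.7687 138.2392] gp [523.3399  -8.7456  84.3392] xyaw 0.138096526023903 tilt 0.0013075651346822765 F [1.062  3.6286 4.519 ] T [ 0.5372 -0.1754  0.0674] w 0.387953684768897 q [-0.1678  0.1654  1.9252  0.0007  1.0498 -0.3063]
```

```bash
python3 -m inch '0 0 0 0 0 0.03;0 0 0 0 0 0.06' 0.3 >/dev/null
python3 -c "from h import *;s=r.state();print(s['tool_rot'],s['ft_torque'])"
python3 -m inch '0 0 0 0 0 0.03;0 0 0 0 0 0.05' 0.3 >/dev/null
python3 -c "from h import *;s=r.state();print(s['qpos'][5],s['ft_torque'])"
```

```text
[-3.1388 -0.1239 -0.0018] [ 0.5517 -0.1462  0.0516]
-0.19726051689917248 [ 0.6229 -0.1845  0.0298]
```

```bash
python3 -m inch '0 0 0 0 0 0.02;0 0 0 0 0 0.04' 0.3 >/dev/null
python3 -c "from h import *;s=r.state();print(s['qpos'][5],s['ft_torque'])"

```

```text
-0.15728512837937084 [ 0.7545 -0.1998  0.0782]
```

```bash
python3 -m inch '0 0 0 0 0 0.02;0 0 0 0 0 0.04' 0.3 >/dev/null
python3 -c "from h import *;s=r.state();print(s['qpos'][5],s['ft_torque'])"

```

```text
-0.11724061563637657 [ 0.7519 -0.2018  0.0253]
```

```bash
python3 -m inch '0 0 0 0 0 0.02;0 0 0 0 0 0.04' 0.3 >/dev/null
python3 -c "from h import *;s=r.state();print(s['qpos'][5],s['ft_torque'])"

```

```text
-0.0778721398429013 [ 0.7134 -0.1724  0.406 ]
```

```bash
python3 -m inch '0 0 0 0 0 0.02;0 0 0 0 0 0.04' 0.3 >/dev/null
python3 -c "from h import *;s=r.state();print(s['qpos'][5],s['ft_torque'])"

```

```text
-0.037867967761239525 [ 0.7204 -0.231   0.3809]
```

```bash
python3 -m inch '0 0 0 0 0 0;0 0 0 0 0 0;0 0 0 0 0 0' 0.3 
python3 -c "from h import *;st()"

```

```text
time: 6.0
ee_pos: [523.3, -8.8, 138.2]
tool_rot: [-3.135, 0.203, -0.002]
ft_force: [0.9, 3.5, 5.1]
width: 0.386
t 6.0 tcp [523.2524  -8.7668 138.1927] gp [523.318   -8.7499  84.2927] xyaw -0.12956586761880462 tilt 0.00125719623924885 F [0.9357 3.4889 5.0675] T [ 0.7498 -0.1951  0.24  ] w 0.3855863923834501 q [-0.1678  0.1654  1.9253  0.0006  1.0497 -0.0385]
```

Torque jumped from 0.05 to 0.4 N m and now stands at 0.24 N m, so the nut is finger-tight and about 0.04–0.07 rad past it. The robot puts the nut axis at about (523.3,-8.8), with nut yaw -0.13. Next I'll release and lift.

```bash
python3 -m inch '0 0 0 0 0 0;0 0 0 0 0 0;0 0 0 0 0 0;0 0 0 0 0 0' 1 
python3 -c "from h import *;st()"
python3 -m inch '0 0 -0.02 0 0 0;0 0 -0.06 0 0 0;0 0 -0.1 0 0 0;0 0 -0.12 0 0 0;0 0 -0.12 0 0 0' 1
python3 - <<'E'
from h import *
st()
go([417.6,-80.8,130],np.radians(10.6))
go([417.6,-80.8,130],np.radians(10.6-180))
E

```

```text
time: 6.4
ee_pos: [522.4, -9.3, 137.2]
tool_rot: [3.135, -0.204, -0.002]
ft_force: [0.4, 0.4, -0.3]
width: 0.996
t 6.4 tcp [522.3517  -9.3034 137.2292] gp [522.2961  -9.3123  83.3292] xyaw -0.13026711562725335 tilt 0.0010460066328057262 F [ 0.3971  0.3996 -0.2989] T [ 0.0087 -0.0371 -0.0044] w 0.9961684448430804 q [-0.1687  0.1663  1.9265 -0.0004  1.0498 -0.0382]
time: 6.9
ee_pos: [524.7, -9.5, 261.7]
tool_rot: [3.134, -0.204, 0.011]
ft_force: [0.5, -0.1, 0.6]
width: 1.0
t 6.9 tcp [524.6658  -9.5261 261.6539] gp [525.0469  -9.6009 207.7553] xyaw -0.13015890500843072 tilt 0.007204372917597338 F [ 0.5418 -0.146   0.5977] T [-0.0074 -0.0077 -0.0381] w 0.9996339793136415 q [-0.1684  0.0104  1.8365 -0.0002  1.2875 -0.0382]
shift m [-0.0975  0.0845  0.0771] rot [ 0.0016 -0.0071 -0.3152]
shift m [-0.0975  0.0845  0.0771] rot [-0.0101 -0.0023  2.8264]
```

```bash
python3 -m inch '-0.097 0.085 0.077 0 -0.006 -0.317;-0.097 0.085 0.077 0 -0.006 -0.317;-0.097 0.085 0.077 0 -0.006 -0.317;-0.097 0.085 0.077 0 -0.006 -0.317;-0.097 0.085 0.077 0 -0.006 -0.317;-0.097 0.085 0.077 0 -0.006 -0.317' 0.4 
python3 - <<'E'
from h import *
st()
go([418,-80.8,75],np.radians(10.8))
shot("side","s5",(235,155,335,260),7)
shot("top","t5",(240,130,340,230),6)
E

```

```text
time: 7.5
ee_pos: [416.3, -80.9, 180.9]
tool_rot: [-3.128, -0.293, 0.008]
ft_force: [-0.0, -0.3, -0.5]
width: 0.4
t 7.5 tcp [416.3197 -80.909  180.9422] gp [416.0547 -80.9318 127.0429] xyaw 0.18660494623963542 tilt 0.004935371626089805 F [-0.04   -0.2583 -0.4608] T [-0.0358  0.016   0.0178] w 0.399771105245872 q [-0.377  -0.1407  2.1424 -0.0024  1.1443 -0.5626]
shift m [0.0019 0.0002 0.052 ] rot [-0.0005  0.0049 -0.0019]
```

View pics/s5.png

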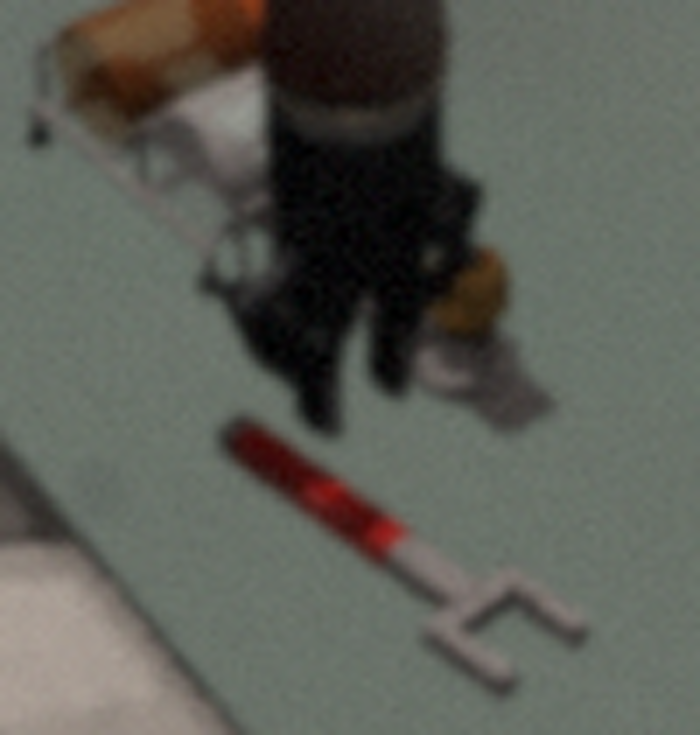

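The fingers hang open at (320,430) and (390,385), over the red handle. Now I'll go down.

```bash
python3 -m inch '0.002 0 0.03 0 0.005 0;0.002 0 0.052 0 0.005 0;0.002 0 0.064 0 0.005 0;0.002 0 0.064 0 0.005 0;0.002 0 0.064 0 0.005 0' 0.4 
python3 - <<'E'
from h import *
st()
go([418,-80.8,55],np.radians(10.8))
shot("side","s6",(235,155,335,260),7)
E

```

```text
time: 8.1
ee_pos: [417.9, -80.4, 117.3]
tool_rot: [-3.127, -0.294, 0.001]
ft_force: [0.1, -0.7, -0.5]
width: 0.398
t 8.1 tcp [417.8686 -80.3963 117.3191] gp [417.8429 -80.3676  63.4191] xyaw 0.18762248443338722 tilt 0.0007142293677379177 F [ 0.1071 -0.6952 -0.5038] T [-0.02    0.0621 -0.0214] w 0.3980258214533471 q [-0.376  -0.027   2.1776  0.0004  0.9916 -0.5639]
shift m [0.0001 0.0004 0.0084] rot [-0.0006  0.0004 -0.0009]
```

View pics/s6.png

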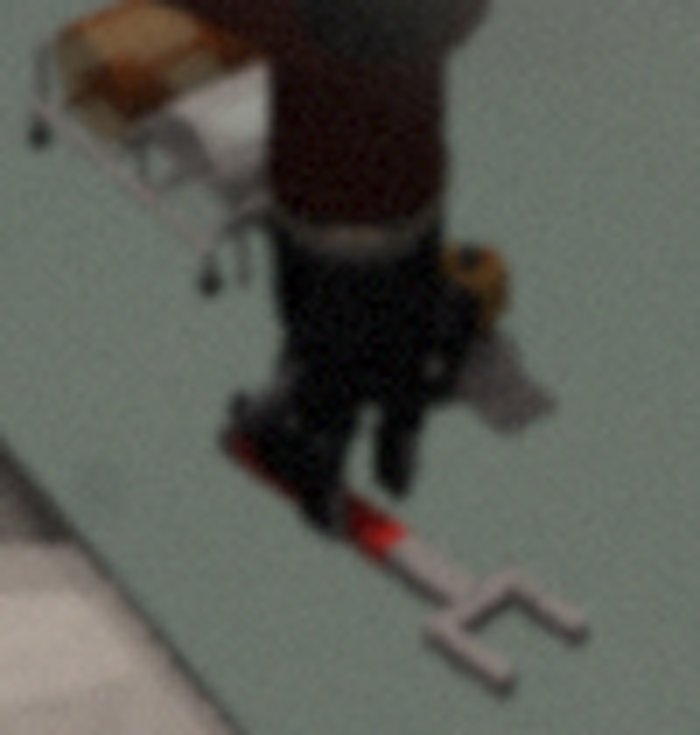

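The fingers straddle the handle at the red part, (320,500) and (395,480). I'll feel downwards from here.

```bash
python3 -m inch '0 0 0.004 0 0 0;0 0 0.008 0 0 0;0 0 0.008 0 0 0' 0.4 
python3 -m inch '0 0 0.003 0 0 0;0 0 0.003 0 0 0' 0.4 

```

```text
time: 8.45
ee_pos: [417.0, -80.4, 108.5]
tool_rot: [-3.127, -0.293, 0.002]
ft_force: [0.3, -0.8, 0.5]
width: 0.402
time: 8.65
ee_pos: [416.9, -80.4, 105.4]
tool_rot: [-3.127, -0.293, 0.002]
ft_force: [-0.7, 0.4, 1.0]
width: 0.396
```

```bash
python3 -m inch '0 0 0 0 0 0;0 0 0 0 0 0;0 0 0 0 0 0;0 0 0 0 0 0;0 0 0 0 0 0' 0.05 
python3 -c "from h import *;st()"

```

```text
time: 9.15
ee_pos: [417.3, -80.5, 105.9]
tool_rot: [-3.127, -0.293, 0.001]
ft_force: [-0.1, -0.3, 2.9]
width: 0.189
t 9.15 tcp [417.337  -80.5209 105.908 ] gp [417.3072 -80.4919  52.008 ] xyaw 0.18696179233712626 tilt 0.0007729632506335796 F [-0.1125 -0.3106  2.862 ] T [-0.0067  0.0571  0.0273] w 0.1890121598448808 q [-0.3768 -0.005   2.1829  0.0004  0.9644 -0.5639]
```

```bash
python3 -m inch '0 0 -0.01 0 0 0;0 0 -0.03 0 0 0;0 0 -0.06 0 0 0;0 0 -0.09 0 0 0;0 0 -0.1 0 0 0;0 0 -0.1 0 0 0;0 0 -0.1 0 0 0' 0.05 
python3 - <<'E'
from h import *
st()
shot("side","s7",(225,125,335,240),6)
shot("top","t7",(240,150,360,240),6)
E

```

```text
time: 9.85
ee_pos: [416.6, -80.3, 204.6]
tool_rot: [-3.126, -0.293, 0.004]
ft_force: [-0.5, 0.5, -1.9]
width: 0.191
t 9.85 tcp [416.5801 -80.26   204.5701] gp [416.4509 -80.1906 150.6703] xyaw 0.18692295714023563 tilt 0.0027201660577405432 F [-0.4542  0.457  -1.8649] T [0.003  0.0124 0.0099] w 0.19078924599414995 q [-0.3769 -0.1766  2.1246  0.0003  1.1963 -0.5639]
```

View pics/s7.png

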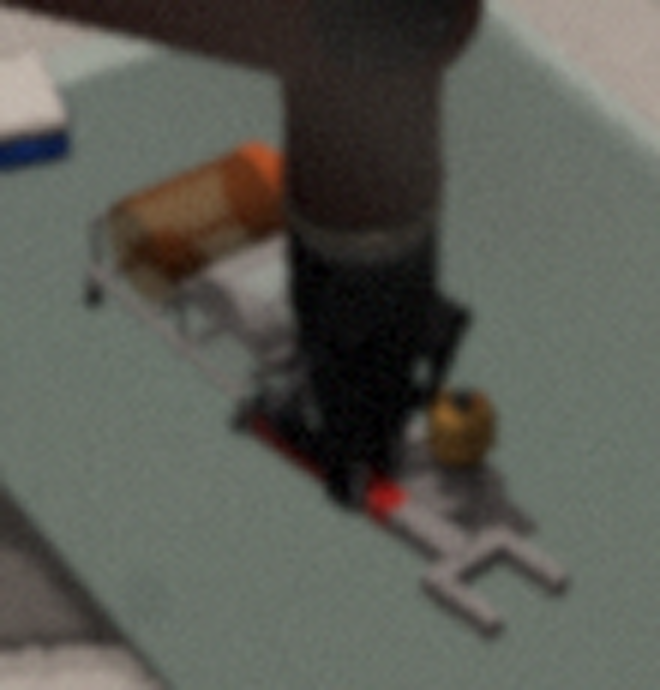

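View pics/t7.png

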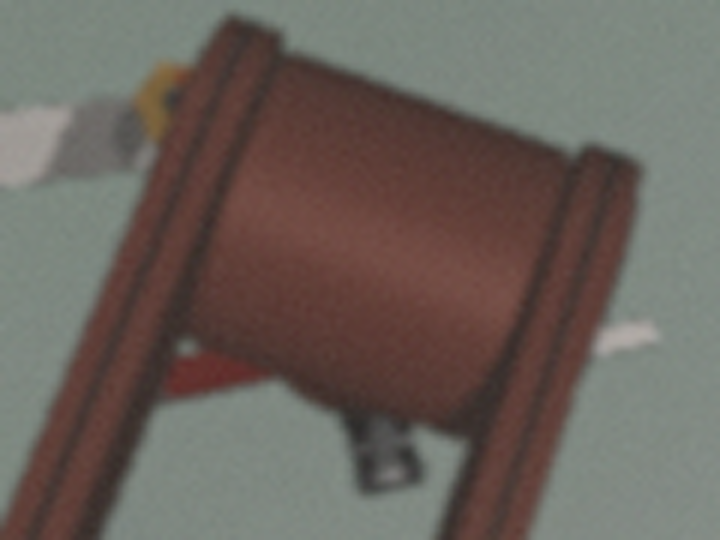

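```bash
python3 - <<'E'
from h import *
def tips(a,b,s,off,z):
    out=[ray("side",((u[0]+.5)/s-.5+off[0],(u[1]+.5)/s-.5+off[1]),z)[:2] for u in(a,b)]
    return np.array(out)
A=tips((583,628),(508,683),7,(235,155),40); print(A,A.mean(0),"yaw",np.degrees(np.arctan2(*(A[0]-A[1])[::-1])))
B=tips((562,581),(490,630),6,(225,125),139); print(B,B.mean(0),"yaw",np.degrees(np.arctan2(*(B[0]-B[1])[::-1])))
E

```

```text
[[ 461.592  -195.0974]
 [ 414.6177 -205.6766]] [ 438.1048 -200.387 ] yaw 12.69202020716988
[[ 458.716  -196.2233]
 [ 408.8185 -206.6941]] [ 433.7673 -201.4587] yaw 11.8512608233935
```

```bash
python3 - <<'E'
from h import *
go([424.0,-50.1,143],1.9647)
E

```

```text
shift m [ 0.0133 -0.028   0.007 ] rot [-0.0053  0.0002 -1.7777]
```

```bash
python3 -m inch '0.001 -0.002 0 0 0 -0.1;0.002 -0.004 0 0 0 -0.25;0.004 -0.008 0.002 0 0 -0.4;0.005 -0.01 0.003 0 0 -0.55;0.006 -0.013 0.003 0 0 -0.7;0.007 -0.016 0.004 -0.002 0 -0.85;0.008 -0.018 0.005 -0.003 0 -1.0;0.01 -0.021 0.005 -0.004 0 -1.15;0.011 -0.024 0.006 -0.005 0 -1.3;0.012 -0.026 0.007 -0.005 0 -1.45;0.013 -0.028 0.007 -0.005 0 -1.6;0.013 -0.028 0.007 -0.005 0 -1.75' 0.05 
python3 - <<'E'
from h import *
go([424.0,-50.1,143],1.9647)
E

```

```text
time: 11.15
ee_pos: [423.9, -50.1, 196.9]
tool_rot: [-1.771, -2.594, 0.001]
ft_force: [0.3, 0.4, -1.0]
width: 0.19
shift m [-0.0001  0.0001  0.    ] rot [-0.0005  0.0001 -0.0213]
```

```bash
python3 -m inch '0 0 0 0 0 -0.021;0 0 0 0 0 -0.021;0 0 0 0 0 -0.021' 0.05 
python3 - <<'E'
from h import *
st()
go([424.0,-50.1,143],1.9647)
shot("side","s8",(250,130,350,230),7)
shot("top","t8",(220,130,330,220),7)
E

```

```text
time: 11.45
ee_pos: [424.5, -50.5, 198.1]
tool_rot: [1.755, 2.603, 0.0]
ft_force: [-0.3, 0.5, -1.8]
width: 0.188
t 11.45 tcp [424.4726 -50.5118 198.0617] gp [424.5585 -50.5671 144.1618] xyaw 1.9549922828912343 tilt 0.0018952171638779473 F [-0.273   0.5271 -1.8462] T [-0.0094 -0.0145 -0.0147] w 0.18811601470348746 q [-0.3031 -0.1617  2.1251 -0.0005  1.1763 -2.2578]
shift m [ 0.0006 -0.0003  0.0012] rot [ 0.0011  0.0016 -0.0097]
```

View pics/s8.png

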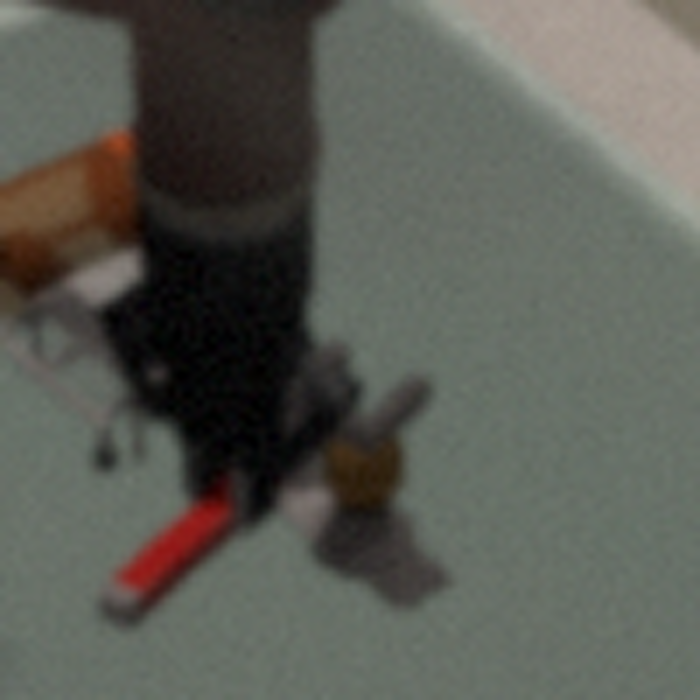

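View pics/t8.png

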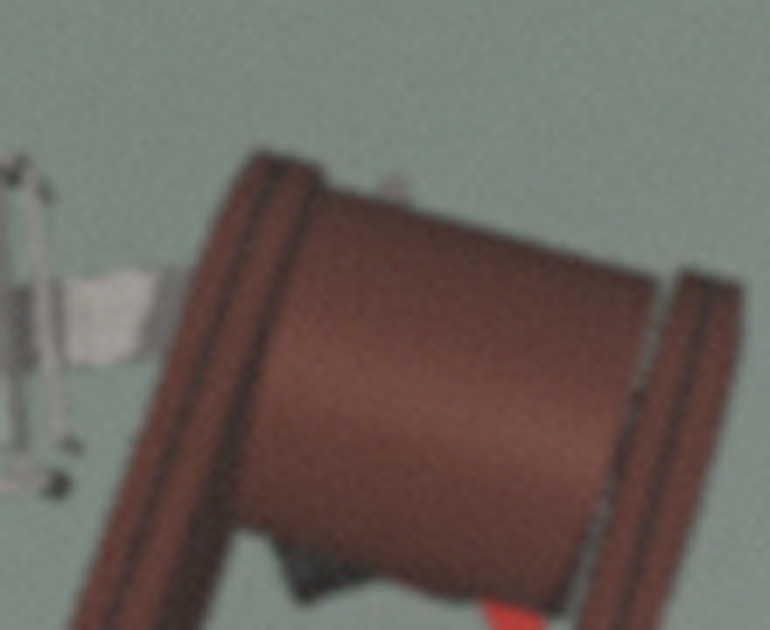

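```bash
python3 - <<'E'
from h import *
s,M=st()
gp=np.array(s["ee_pos"])+M[:,2]*r.grip_point_offset
yaw=np.arctan2(M[1,0],M[0,0])-np.pi/2
u=np.array([np.cos(yaw),np.sin(yaw),0]);v=np.array([-u[1],u[0],0])
for x,y in((16,-17.75),(16,-27.75),(16,17.75),(16,27.75),(-33,-27.75)):
  for z in(-8,-22):
    q=proj("side",gp+(105.3+x)*u+y*v+[0,0,z]);print(x,y,z,(q-[250,130]+.5)*7-.5)
for x in(-193,):
  for y in (-9,9):
    for z in(-6,-22):
      q=proj("side",gp+(105.3+x)*u+y*v+[0,0,z]);print(x,y,z,(q-[250,130]+.5)*7-.5)
E

```

```text
t 11.55 tcp [424.677  -50.5514 198.4224] gp [424.8025 -50.6173 144.5226] xyaw 1.9560767053661796 tilt 0.0026291062793942143 F [-0.5538  0.1038 -1.0407] T [-0.0201  0.032  -0.0162] w 0.18900430347729294 q [-0.303  -0.1621  2.1248 -0.0005  1.1764 -2.2589]
16 -17.75 -8 [419.8752 366.3533]
16 -17.75 -22 [419.2912 389.7649]
16 -27.75 -8 [437.6561 374.1222]
16 -27.75 -22 [436.9796 397.5533]
16 17.75 -8 [357.4763 339.09  ]
16 17.75 -22 [357.2132 362.4313]
16 27.75 -8 [340.1001 331.498 ]
16 27.75 -22 [339.9253 354.8192]
-33 -27.75 -8 [377.5889 428.5227]
-33 -27.75 -22 [377.2136 452.0667]
-193 -9 -6 [131.8515 599.457 ]
-193 -9 -22 [132.9387 626.7208]
-193 9 -6 [ 99.1167 583.3986]
-193 9 -22 [100.4026 610.6299]
```

```bash
python3 -m inch '0.0005 -0.0005 0.01 0.001 0.001 -0.009;0.0005 -0.0005 0.01 0.001 0.001 -0.009;0.0005 -0.0005 0.01 0.001 0.001 -0.009' 0.05 
for i in 1 2 3; do python3 -m inch '0 0 0 0 0 0' 0.05 | grep ee_; python3 -c "
from h import *
st();go([424.0,-50.1,133],1.9647)"; done

```

```text
time: 11.85
ee_pos: [423.7, -50.2, 188.0]
tool_rot: [1.741, 2.615, -0.0]
ft_force: [0.6, -0.4, -1.4]
width: 0.195
ee_pos: [424.2, -50.3, 188.6]
t 11.95 tcp [424.1605 -50.2983 188.6258] gp [424.2336 -50.3407 134.7258] xyaw 1.9667495904805992 tilt 0.0015673817958610416 F [-0.387   0.9722 -1.9578] T [ 0.0074  0.0266 -0.0495] w 0.19037840649280405 q [-0.3029 -0.1486  2.1332 -0.0004  1.1554 -2.2695]
shift m [ 0.0002 -0.0001  0.0017] rot [0.0009 0.0012 0.0021]
ee_pos: [424.3, -50.3, 188.9]
t 12.05 tcp [424.3149 -50.3362 188.8533] gp [424.4129 -50.3857 134.9534] xyaw 1.9668295967443878 tilt 0.00203829447689717 F [-0.4518 -0.8494 -2.5929] T [ 0.012   0.0526 -0.0209] w 0.19050726951843852 q [-0.3029 -0.1488  2.133  -0.0004  1.1554 -2.2696]
shift m [ 0.0003 -0.0002  0.002 ] rot [0.0013 0.0015 0.0021]
ee_pos: [424.3, -50.3, 188.9]
t 12.15 tcp [424.3126 -50.3119 188.8798] gp [424.4129 -50.3627 134.9799] xyaw 1.96696950095885 tilt 0.0020868448497047545 F [-0.3945 -0.2685 -1.5656] T [0.0334 0.0127 0.0223] w 0.1879962765183707 q [-0.3028 -0.1489  2.133  -0.0004  1.1554 -2.2696]
shift m [ 0.0003 -0.0002  0.002 ] rot [0.0014 0.0016 0.0023]
```

```bash
python3 -m inch '0.0002 0 0.007 0.001 0.001 0.001;0.0002 0 0.014 0.001 0.001 0.001;0.0002 0 0.014 0.001 0.001 0.001;0.0002 0 0.014 0.001 0.001 0.001' 0.05 
python3 -c "
from h import *
st();go([424.0,-50.1,96],1.9647)"

```

```text
time: 12.55
ee_pos: [423.8, -50.0, 174.1]
tool_rot: [-1.742, -2.614, 0.001]
ft_force: [0.0, -0.4, -1.4]
width: 0.189
t 12.55 tcp [423.7508 -50.0196 174.1262] gp [423.694  -50.015  120.2262] xyaw 1.9659683806326538 tilt 0.0010578819131888736 F [ 0.0331 -0.3642 -1.4489] T [ 0.0492 -0.0205  0.0282] w 0.18923808069582673 q [-0.3026 -0.1256  2.1434 -0.0003  1.1248 -2.2685]
shift m [-0.0002  0.0002  0.0242] rot [-0.0009 -0.0005  0.0013]
```

```bash
python3 -m inch '0 0 0.002 0 0 0;0 0 0.003 0 0 0;0 0 0.004 0 0 0;0 0 0.004 0 0 0' 0.05 
python3 -c "
from h import *
st()"
python3 -m inch '0 0 0.001 0 0 0;0 0 0.002 0 0 0' 0.05 

```

```text
time: 12.95
ee_pos: [424.1, -50.1, 170.6]
tool_rot: [1.742, 2.614, -0.0]
ft_force: [-0.6, 0.6, -2.3]
width: 0.19
t 12.95 tcp [424.0866 -50.1125 170.6172] gp [424.0904 -50.1261 116.7172] xyaw 1.9659625320389824 tilt 0.0002611276225512765 F [-0.5877  0.6012 -2.2757] T [ 0.0081 -0.026   0.0193] w 0.19039643369229198 q [-0.3026 -0.1198  2.1457 -0.0002  1.1155 -2.2685]
time: 13.15
ee_pos: [424.2, -50.1, 168.7]
tool_rot: [1.742, 2.614, -0.0]
ft_force: [-0.6, -0.1, -1.5]
width: 0.188
```

```bash
python3 -m inch '0 0 0.001 0 0 0;0 0 0.002 0 0 0' 0.05 
python3 -c "
from h import *
st()"

```

```text
time: 13.35
ee_pos: [424.1, -50.1, 166.6]
tool_rot: [1.742, 2.614, -0.0]
ft_force: [1.3, 0.5, -0.8]
width: 0.191
t 13.35 tcp [424.1119 -50.1228 166.5948] gp [424.1196 -50.1384 112.6948] xyaw 1.965983209399682 tilt 0.00032286979806441586 F [ 1.3314  0.4541 -0.8001] T [ 0.0215 -0.0396 -0.009 ] w 0.19122863864167247 q [-0.3026 -0.1132  2.1484 -0.0003  1.1061 -2.2685]
```

```bash
python3 -m inch '0 0 0.001 0 0 0;0 0 0.002 0 0 0' 0.05 
python3 -c "
from h import *
st()"

```

```text
time: 13.55
ee_pos: [424.1, -50.1, 164.6]
tool_rot: [1.742, 2.614, -0.0]
ft_force: [0.2, -0.5, -2.0]
width: 0.195
t 13.55 tcp [424.1119 -50.1277 164.5886] gp [424.1206 -50.1435 110.6886] xyaw 1.9659566482935622 tilt 0.000334024629635981 F [ 0.2484 -0.5443 -1.9977] T [-0.0195 -0.0154 -0.0461] w 0.19477663824218497 q [-0.3026 -0.1099  2.1497 -0.0003  1.1015 -2.2684]
```

No force at 5 mm below the nut's top, so the jaw is going over cleanly.

```bash
python3 -m inch '0 0 0.002 0 0 0;0 0 0.004 0 0 0;0 0 0.006 0 0 0' 0.05 
python3 -c "
from h import *
st()"

```

```text
time: 13.85
ee_pos: [424.1, -50.1, 158.4]
tool_rot: [1.742, 2.614, -0.0]
ft_force: [-0.3, -0.4, -1.2]
width: 0.19
t 13.85 tcp [424.0602 -50.1152 158.4486] gp [424.0607 -50.1286 104.5486] xyaw 1.965971462235727 tilt 0.00024839014420844914 F [-0.2825 -0.3981 -1.2088] T [ 0.0395 -0.0638  0.0118] w 0.19015268620019177 q [-0.3026 -0.0996  2.1537 -0.0003  1.0874 -2.2685]
```

```bash
python3 -m inch '0 0 0.002 0 0 0;0 0 0.004 0 0 0;0 0 0.006 0 0 0;0 0 0.008 0 0 0;0 0 0.008 0 0 0' 0.05 
python3 -c "
from h import *
st()
shot('side','s9',(250,130,350,230),7)"

```

```text
time: 14.35
ee_pos: [424.0, -50.1, 150.4]
tool_rot: [-1.742, -2.614, 0.001]
ft_force: [-0.2, 0.6, -1.0]
width: 0.192
t 14.35 tcp [423.9577 -50.0969 150.3698] gp [423.9406 -50.1068  96.4698] xyaw 1.965928362263393 tilt 0.00036627357836643067 F [-0.237   0.6079 -0.9603] T [0.0069 0.0198 0.0178] w 0.192133737688836 q [-0.3026 -0.0856  2.1585 -0.0003  1.0689 -2.2684]
```

View pics/s9.png

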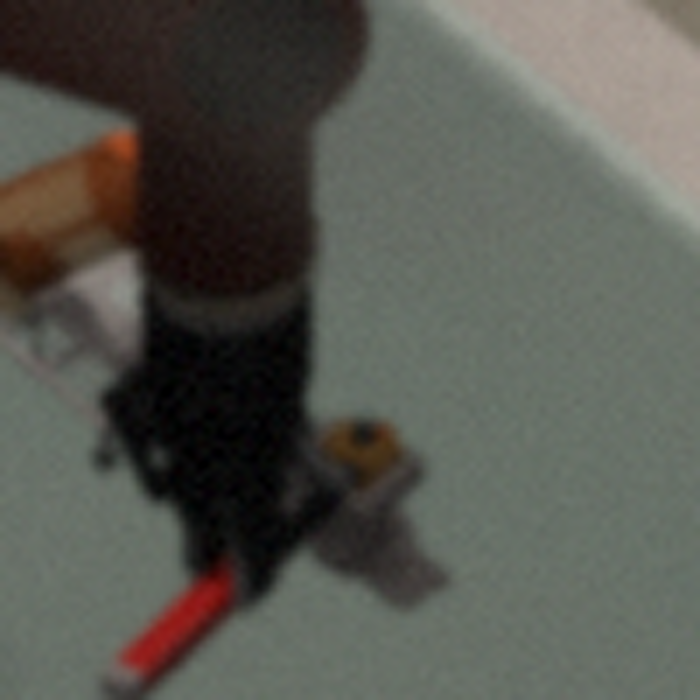

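The jaw sits around the nut at (360,450), with no contact forces. Now the arc: tool x = 107.6·sin a, tool y = 107.6·(1−cos a).

```bash
python3 -m inch '0.0054 0.0001 0 0 0 0.05;0.0107 0.0005 0 0 0 0.1;0.0161 0.0012 0 0 0 0.15;0.0214 0.0021 0 0 0 0.2;0.0214 0.0021 0 0 0 0.2' 0.05 
python3 -c "
from h import *
s,M=st(); gp=np.array(s['ee_pos'])+M[:,2]*r.grip_point_offset
d=np.array([523.3,-8.8])-gp[:2];print(np.hypot(*d),np.arctan2(d[1],d[0]))"

```

```text
time: 14.9
ee_pos: [418.2, -29.7, 151.0]
tool_rot: [1.993, 2.426, -0.0]
ft_force: [0.5, -3.5, -2.2]
width: 0.19
t 14.9 tcp [418.1911 -29.7487 151.0385] gp [418.2664 -29.8287  97.1386] xyaw 1.7661635181357507 tilt 0.002037537190246178 F [ 0.4789 -3.4966 -2.1565] T [-0.5453 -0.1696 -0.213 ] w 0.19044713439593558 q [-0.2589 -0.1084  2.1778 -0.0012  1.0704 -2.0245]
107.1180222696822 0.19759648117973844
```

```bash
python3 -m inch '0.0054 0.0001 0 0 0 0.05;0.0107 0.0005 0 0 0 0.1;0.0161 0.0012 0 0 0 0.15;0.0214 0.0021 0 0 0 0.2;0.0266 0.0033 0 0 0 0.25;0.0318 0.0048 0 0 0 0.3;0.0369 0.0065 0 0 0 0.35;0.0419 0.0085 0 0 0 0.4;0.0468 0.0107 0 0 0 0.45;0.0516 0.0132 0 0 0 0.5;0.0516 0.0132 0 0 0 0.5' 0.05 
python3 -c "
from h import *
s,M=st(); gp=np.array(s['ee_pos'])+M[:,2]*r.grip_point_offset
d=np.array([523.3,-8.8])-gp[:2];print(np.hypot(*d),np.arctan2(d[1],d[0]))
shot('side','s10',(250,130,350,230),7);shot('top','t10',(220,130,330,220),7)"

```

```text
time: 16.0
ee_pos: [421.0, 23.3, 150.8]
tool_rot: [2.531, 1.859, -0.001]
ft_force: [-0.2, -5.2, -1.4]
width: 0.194
t 16.0 tcp [421.0293  23.2811 150.8166] gp [421.0505  23.2075  96.9167] xyaw 1.267278262806303 tilt 0.0014223319921830523 F [-0.2299 -5.2281 -1.3928] T [-0.7794 -0.0563 -0.1736] w 0.19361120715941163 q [-0.1314 -0.1007  2.1713 -0.0015  1.0704 -1.398 ]
107.14209051600568 -0.30337038388432186
```

View pics/s10.png

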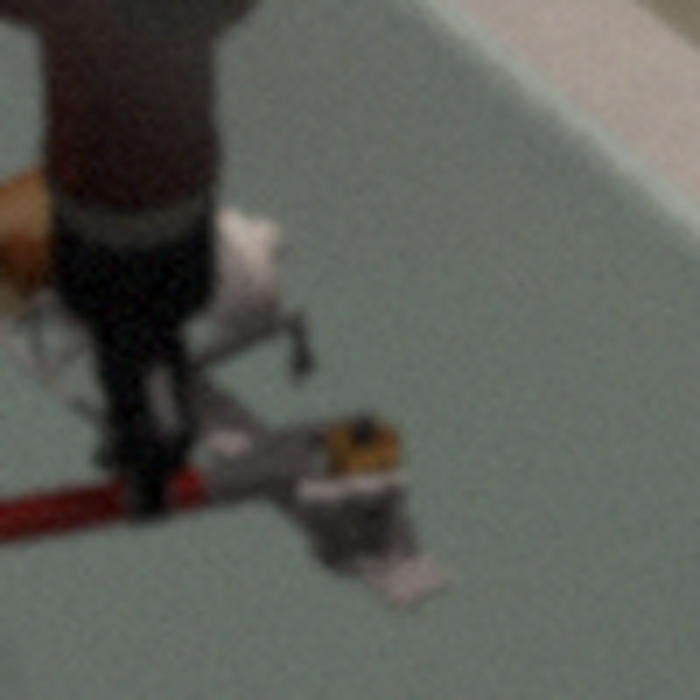

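View pics/t10.png

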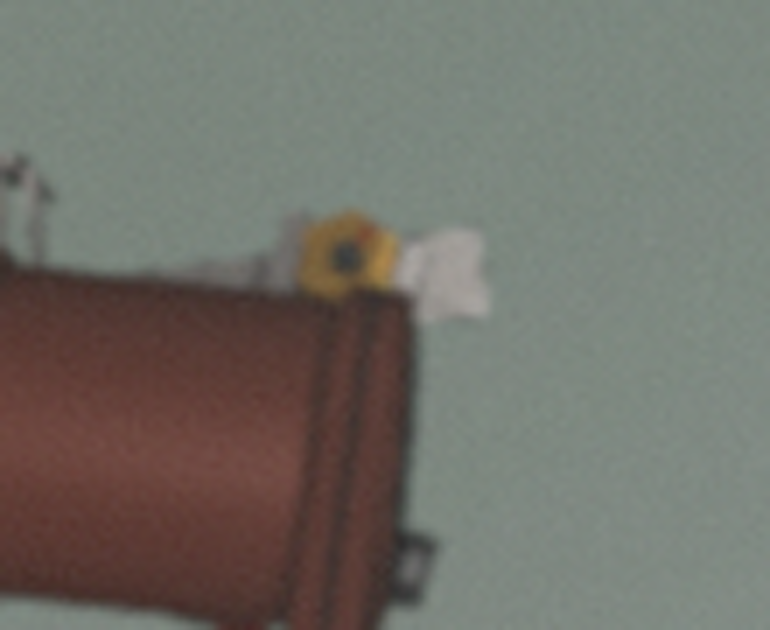

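The top view shows the nut with its dash at (365,232) and the stud at (346,257), so the nut yaw is about -0.65 to -0.75. It is turning well; 0.35 rad more.

```bash
python3 -m inch '0.0054 0.0001 0 0 0 0.05;0.0107 0.0005 0 0 0 0.1;0.0161 0.0012 0 0 0 0.15;0.0214 0.0021 0 0 0 0.2;0.0266 0.0033 0 0 0 0.25;0.0318 0.0048 0 0 0 0.3;0.0369 0.0065 0 0 0 0.35;0.0369 0.0065 0 0 0 0.35;0.0369 0.0065 0 0 0 0.35' 0.05 
python3 -c "
from h import *
s,M=st(); gp=np.array(s['ee_pos'])+M[:,2]*r.grip_point_offset
d=np.array([523.3,-8.8])-gp[:2];print(np.hypot(*d),np.arctan2(d[1],d[0]))
shot('side','s11',(230,120,340,220),7);shot('top','t11',(240,140,300,190),12)"

```

```text
time: 17.0
ee_pos: [437.9, 56.3, 150.6]
tool_rot: [2.815, 1.392, -0.001]
ft_force: [0.1, -5.1, -1.4]
width: 0.188
t 17.0 tcp [437.8955  56.3305 150.5806] gp [437.8795  56.2805  96.6806] xyaw 0.9184941598341382 tilt 0.0009744175450851918 F [ 0.0772 -5.1235 -1.3515] T [-0.8246 -0.042  -0.0904] w 0.18783381015439563 q [-0.0505 -0.048   2.1227 -0.0011  1.0671 -0.9685]
107.38772186129755 -0.6510633366136248
```

View pics/s11.png

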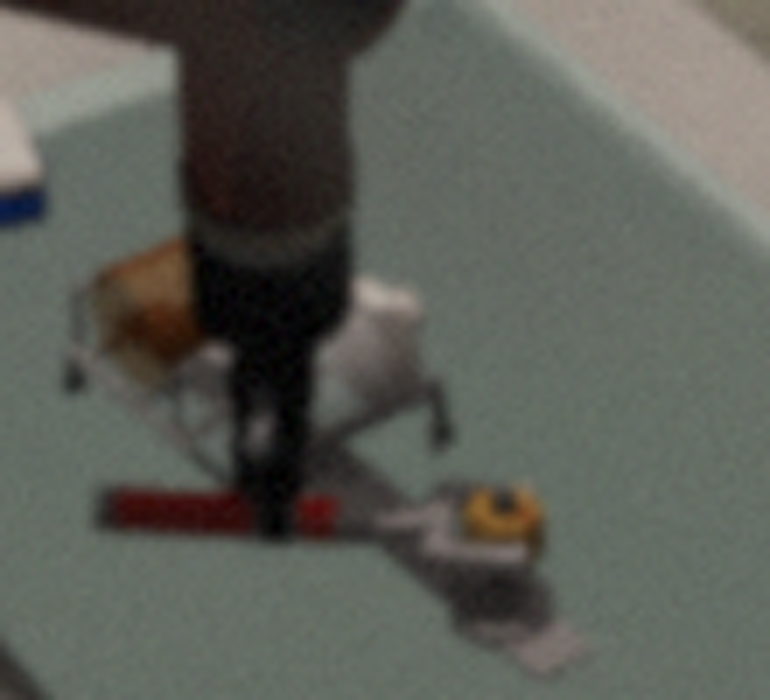

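View pics/t11.png

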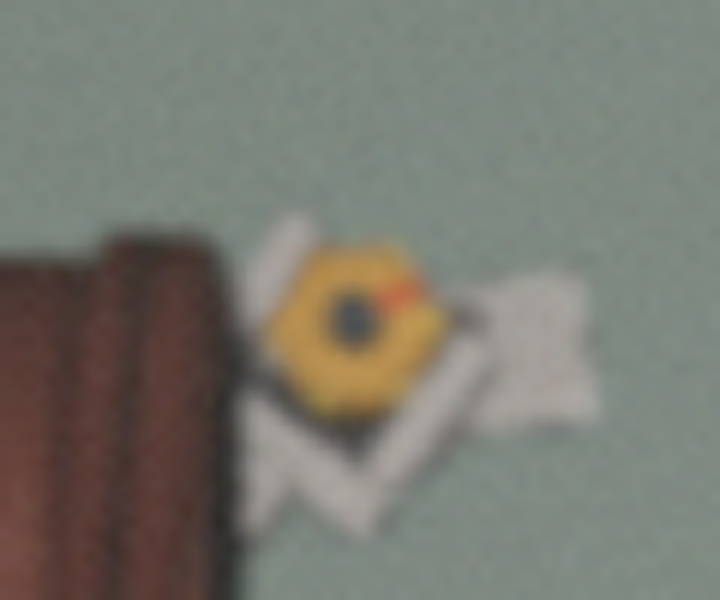

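```bash
cat > nutyaw.py <<'E'
from h import *
def nutyaw(name):
    im=np.load(f"pics/{name}.npy").astype(np.float32);S=12;x0,y0=250,150
    c=cv2.resize(im[y0:190,x0:290],None,fx=S,fy=S,interpolation=cv2.INTER_CUBIC);b=c[:,:,0]-c[:,:,2]
    f=lambda p:((p[0]+.5)/S-.5+x0,(p[1]+.5)/S-.5+y0)
    m=(b>50).astype(np.uint8);cs,_=cv2.findContours(m,cv2.RETR_EXTERNAL,cv2.CHAIN_APPROX_NONE)
    k=max(cs,key=cv2.contourArea)[:,0];P=np.array([ray("top",f(p),94)[:2] for p in k])
    M=cv2.moments(P.astype(np.float32));ctr=np.array([M['m10'],M['m01']])/M['m00'];d=P-ctr
    a=np.arctan2(d[:,1],d[:,0]);rr=np.hypot(*d.T);o=np.argsort(a);ag=np.linspace(-np.pi,np.pi,720,endpoint=False)
    rg=np.interp(ag,a[o],rr[o],period=2*np.pi);c6=np.mean(rg*np.exp(-6j*ag))
    print(name,ctr,"flats at",np.degrees(-np.angle(c6)/6)+30,"mod 60")
    red=(c[:,:,1]-c[:,:,2])/(b+1);m=((red<.45)&(b>50)).astype(np.uint8)
    cs,_=cv2.findContours(m,cv2.RETR_EXTERNAL,cv2.CHAIN_APPROX_NONE)
    for k in cs:
        if cv2.contourArea(k)>100:
            q=cv2.moments(k);p=ray("top",f((q['m10']/q['m00'],q['m01']/q['m00'])),94)[:2]-[522.7,-9.6];print(" dash",np.degrees(np.arctan2(p[1],p[0])),np.hypot(*p))
E
python3 -c "
from nutyaw import *
for n in('nut1','t10','t11'):nutyaw(n)"
```

```text
nut1 [523.1356  -9.5295] flats at 39.577502144105594 mod 60
 dash 35.31946356846388 12.454873749574377
t10 [525.5637 -10.126 ] flats at 21.789645285155025 mod 60
 dash -32.28431979907656 12.368138345085136
t11 [523.0412  -9.4549] flats at 59.674568298560956 mod 60
 dash -51.1546069945348 11.696264759670795
```

Nut yaw by its outline is -60.3°, and finger-tight was near -4°, so it is about 57° on. The spanner is still bearing on it, so I'll turn back into the play.

```bash
python3 -m inch '-0.0054 0.0001 0 0 0 -0.05;-0.0091 0.0004 0 0 0 -0.085;-0.0091 0.0004 0 0 0 -0.085;-0.0091 0.0004 0 0 0 -0.085' 0.05 
python3 -c "
from h import *
s,M=st(); gp=np.array(s['ee_pos'])+M[:,2]*r.grip_point_offset
d=np.array([523.3,-8.8])-gp[:2];print(np.hypot(*d),np.arctan2(d[1],d[0]))
shot('top','t12',(240,140,300,190),12)
from nutyaw import *
nutyaw('t12')"

```

```text
time: 17.5
ee_pos: [432.5, 49.6, 150.5]
tool_rot: [-2.756, -1.506, 0.0]
ft_force: [-0.9, -1.2, -1.9]
width: 0.189
t 17.5 tcp [432.4605  49.5669 150.4786] gp [432.4301  49.589   96.5786] xyaw 1.0001599735249052 tilt 0.0006977361835956878 F [-0.9048 -1.2333 -1.8696] T [-0.2433  0.2228 -0.2102] w 0.1892110180224816 q [-0.0677 -0.0638  2.1379  0.0004  1.068  -1.068 ]
108.01210395637013 -0.5711248525354649
t12 [523.0904  -9.6787] flats at 59.62460263041196 mod 60
 dash -50.71403023609171 11.453201758952588
```

View pics/t12.png

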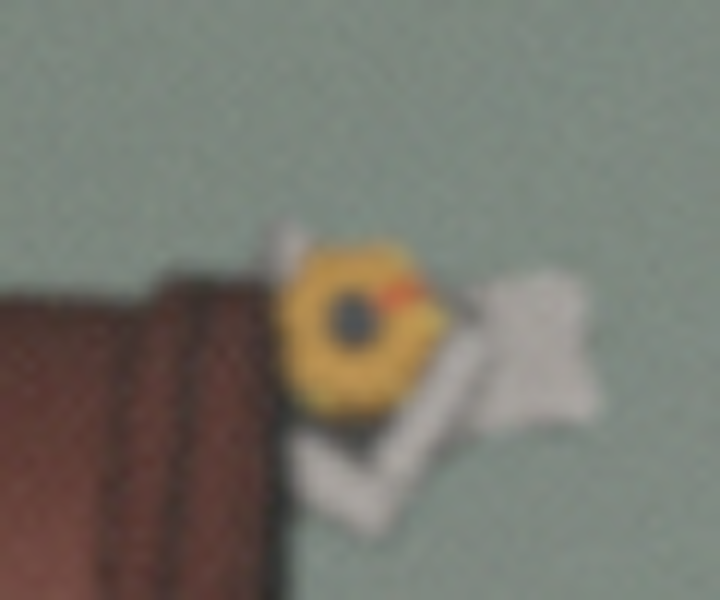

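```bash
python3 -m inch '-0.0006 0 0 0 0 0;-0.0006 0 0 0 0 0;-0.0006 0 0 0 0 0' 0.05 
python3 -c "
from h import *
st()"

```

```text
time: 17.85
ee_pos: [432.6, 49.0, 150.7]
tool_rot: [2.756, 1.508, 0.0]
ft_force: [-0.8, -1.2, -1.2]
width: 0.193
t 17.85 tcp [432.5857  49.0446 150.6899] gp [432.6033  49.0389  96.7899] xyaw 1.0011039586257813 tilt 0.0003419608696442429 F [-0.8096 -1.2325 -1.1645] T [-0.1417  0.0856 -0.0999] w 0.19251980080674097 q [-0.0686 -0.0645  2.1381 -0.0001  1.0676 -1.0697]
```

```bash
python3 -m inch '-0.0006 0 0 0 0 0;-0.0006 0 0 0 0 0;-0.0006 0 0 0 0 0' 0.05 
python3 -c "
from h import *
st()"
python3 -m inch '0 0 0 0 0 0;0 0 -0.002 0 0 0;0 0 -0.004 0 0 0;0 0 -0.004 0 0 0' 0.05 
python3 -c "
from h import *
st()"

```

```text
time: 18.15
ee_pos: [432.4, 48.5, 150.8]
tool_rot: [2.756, 1.507, 0.001]
ft_force: [-0.2, -0.6, -2.6]
width: 0.191
t 18.15 tcp [432.3656  48.4957 150.8029] gp [432.4038  48.4914  96.9029] xyaw 1.0010648768343016 tilt 0.0007122233114578056 F [-0.2478 -0.5701 -2.5782] T [ 0.0464 -0.054  -0.0034] w 0.19064880127464037 q [-0.0699 -0.0657  2.139  -0.      1.0676 -1.071 ]
time: 18.55
ee_pos: [432.4, 48.4, 155.1]
tool_rot: [2.756, 1.507, 0.001]
ft_force: [1.4, 0.2, -1.2]
width: 0.188
t 18.55 tcp [432.4447  48.3641 155.1027] gp [432.494   48.3449 101.2027] xyaw 1.0009548612087027 tilt 0.0009810687929007339 F [ 1.356   0.1716 -1.2201] T [ 0.0672 -0.068   0.02  ] w 0.18828074106732764 q [-0.0701 -0.073   2.1365 -0.0003  1.0772 -1.0709]
```

Free in the play and no force while lifting, so I'll lift the rest of the way.

```bash
python3 -m inch '0 0 -0.006 0 0 0;0 0 -0.012 0 0 0;0 0 -0.02 0 0 0;0 0 -0.03 0 0 0;0 0 -0.04 0 0 0;0 0 -0.045 0 0 0;0 0 -0.045 0 0 0' 0.05 
python3 - <<'E'
from h import *
st()
shot('top','t13',(220,130,330,220),7)
# lay-down: gp at (420,-130), spanner yaw options
for y in (1.0,0.3,1.57): go([400,-150,110],y)
E

```

```text
time: 19.25
ee_pos: [432.9, 48.3, 200.9]
tool_rot: [2.755, 1.507, 0.003]
ft_force: [-0.1, -0.1, -2.2]
width: 0.193
t 19.25 tcp [432.8574  48.3081 200.9386] gp [432.9944  48.2807 147.0387] xyaw 1.0009263163972466 tilt 0.0025921673963382286 F [-0.1282 -0.1198 -2.1715] T [-0.0044 -0.0662 -0.0152] w 0.19284626416756964 q [-0.0701 -0.1443  2.104  -0.0004  1.1793 -1.0709]
shift m [-0.1846  0.0796  0.0364] rot [ 0.0014 -0.0004  0.001 ]
shift m [-0.1846  0.0796  0.0364] rot [ 0.0012 -0.0009  0.701 ]
shift m [-0.1846  0.0796  0.0364] rot [ 0.0015 -0.     -0.569 ]
```

View pics/t13.png

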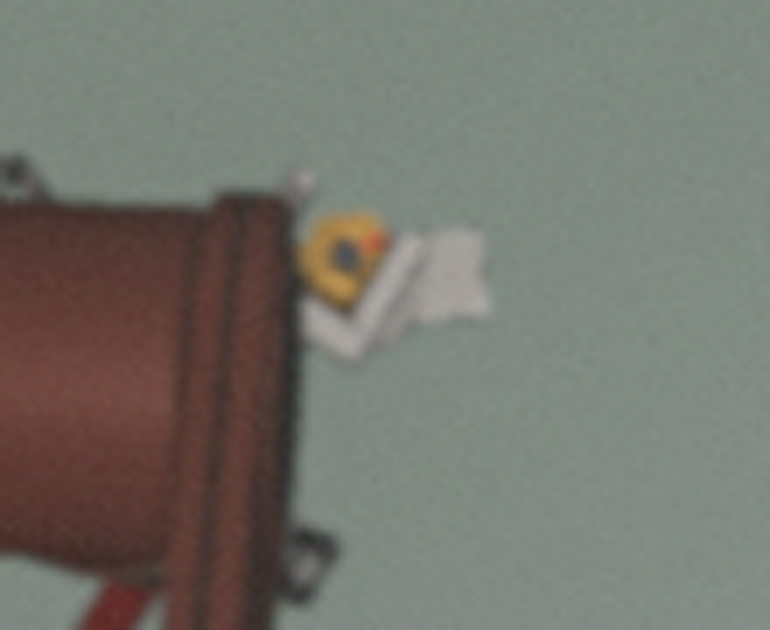

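```bash
python3 -c "
from h import *
go([430,-150,145],0.3)"

```

```text
shift m [-0.1684  0.105   0.0014] rot [ 0.0012 -0.0009  0.701 ]
```

```bash
python3 -m inch '-0.015 0.009 0 0 0 0.05;-0.035 0.022 0 0 0 0.12;-0.055 0.034 0 0 0 0.2;-0.075 0.047 0 0 0 0.3;-0.095 0.059 0 0 0 0.4;-0.115 0.072 0 0 0 0.5;-0.135 0.084 0 0 0 0.6;-0.155 0.097 0 0 0 0.66;-0.168 0.105 0 0.001 -0.001 0.70;-0.168 0.105 0 0.001 -0.001 0.70;-0.168 0.105 0 0.001 -0.001 0.70' 0.05 
python3 - <<'E'
from h import *
st()
go([430,-150,60],0.3)
shot('side','s14',(220,120,360,240),5)
E

```

```text
time: 20.4
ee_pos: [429.5, -149.5, 199.1]
tool_rot: [-3.105, -0.471, 0.003]
ft_force: [0.2, 0.1, -2.1]
width: 0.192
t 20.4 tcp [ 429.5313 -149.5005  199.1156] gp [ 429.406  -149.4518  145.2158] xyaw 0.300801716217075 tilt 0.002494096514945435 F [ 0.1629  0.1153 -2.1225] T [ 0.0104  0.0066 -0.0311] w 0.19237107685656796 q [-0.5084 -0.0873  2.0564 -0.0004  1.175  -0.8091]
shift m [0.0005 0.0007 0.0852] rot [-0.0015  0.002   0.0008]
```

View pics/s14.png

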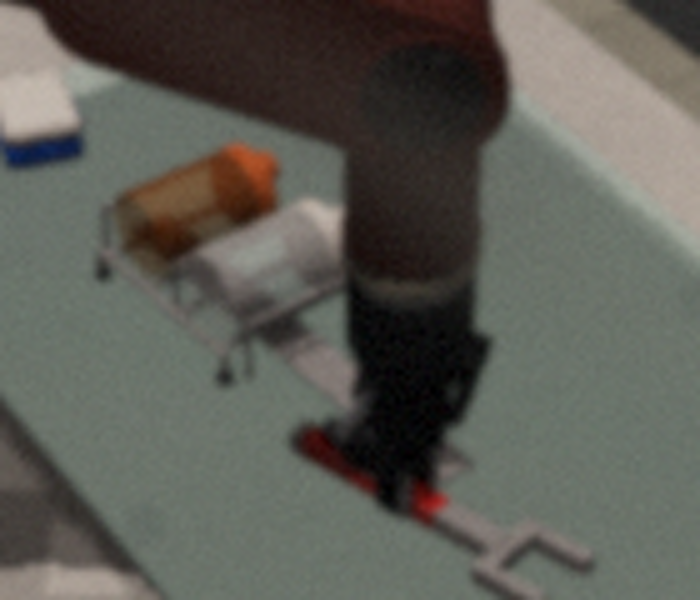

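The spanner is held level over bare shelf, and the rack and cups are undisturbed. I'll lower it; the underside touches the shelf at a grasp-point height of about 52.

```bash
python3 -m inch '0.0005 0 0.01 -0.001 0.002 0;0.0005 0 0.03 -0.001 0.002 0;0.0005 0 0.05 -0.001 0.002 0;0.0005 0 0.07 -0.001 0.002 0;0.0005 0 0.08 -0.001 0.002 0;0.0005 0 0.085 -0.001 0.002 0;0.0005 0 0.085 -0.001 0.002 0;0.0005 0 0.085 -0.001 0.002 0' 0.05 
python3 -m inch '0 0 0.002 0 0 0;0 0 0.004 0 0 0;0 0 0.004 0 0 0' 0.05 

```

```text
time: 21.25
ee_pos: [430.8, -149.7, 115.4]
tool_rot: [3.105, 0.471, 0.003]
ft_force: [0.8, 0.4, -2.2]
width: 0.189
time: 21.55
ee_pos: [430.3, -149.6, 110.8]
tool_rot: [3.105, 0.471, 0.002]
ft_force: [0.4, -0.7, -1.7]
width: 0.194
```

```bash
python3 -m inch '0 0 0.001 0 0 0;0 0 0.0025 0 0 0;0 0 0.0025 0 0 0' 0.05 
python3 -m inch '0 0 0.001 0 0 0;0 0 0.0015 0 0 0;0 0 0.0015 0 0 0' 0.05

```

```text
time: 21.85
ee_pos: [430.1, -149.5, 108.0]
tool_rot: [3.106, 0.471, 0.001]
ft_force: [-0.4, 0.3, -0.7]
width: 0.184
time: 22.15
ee_pos: [430.2, -149.5, 106.6]
tool_rot: [3.106, 0.471, 0.001]
ft_force: [-0.3, 0.0, -1.5]
width: 0.192
```

```bash
python3 -m inch '0 0 0.001 0 0 0;0 0 0.001 0 0 0;0 0 0.001 0 0 0' 0.05

```

```text
time: 22.45
ee_pos: [430.4, -149.6, 105.9]
tool_rot: [3.105, 0.471, 0.002]
ft_force: [-0.9, 0.1, 1.8]
width: 0.192
```

Contact: fz went from -1.7 to +1.8 N. I'll release and withdraw straight up.

```bash
python3 -m inch '0 0 0 0 0 0;0 0 0 0 0 0;0 0 0 0 0 0;0 0 0 0 0 0' 0.5
python3 -m inch '0 0 -0.005 0 0 0;0 0 -0.02 0 0 0;0 0 -0.05 0 0 0;0 0 -0.09 0 0 0;0 0 -0.13 0 0 0;0 0 -0.17 0 0 0;0 0 -0.19 0 0 0' 0.5
python3 - <<'E'
from h import *
st()
go([420,-330,245],0.3)
E

```

```text
time: 22.85
ee_pos: [430.4, -149.6, 105.7]
tool_rot: [3.105, 0.471, 0.002]
ft_force: [-0.2, -0.6, 0.6]
width: 0.499
time: 23.55
ee_pos: [431.2, -150.0, 300.3]
tool_rot: [3.102, 0.471, 0.009]
ft_force: [-0.4, 0.1, -0.7]
width: 0.499
t 23.55 tcp [ 431.1731 -149.9989  300.3246] gp [ 431.5136 -150.1832  246.426 ] xyaw 0.3011015881809684 tilt 0.007182994493161809 F [-0.4118  0.0894 -0.6612] T [-0.0393 -0.0017  0.011 ] w 0.4989020456649301 q [-0.5079 -0.1972  1.9546  0.0001  1.377  -0.809 ]
shift m [-0.0641  0.1686  0.002 ] rot [ 0.0051 -0.005   0.0011]
```

```bash
python3 -m inch '-0.16 0.28 0 0 0 0.3;-0.16 0.28 0 0 0 0.3;-0.16 0.28 0 0 0 0.3;-0.16 0.28 0 0 0 0.3;-0.16 0.28 0 0 0 0.3;-0.16 0.28 0 0 0 0.3;-0.16 0.28 0 0 0 0.3;-0.16 0.28 0 0 0 0.3;-0.16 0.28 0 0 0 0.3;-0.16 0.28 0 0 0 0.3' 0.5
python3 - <<'E'
from h import *
shot('top','t15'); shot('side','s15')
from nutyaw import *
nutyaw('t15')
E

```

```text
time: 24.55
ee_pos: [360.7, -463.2, 295.8]
tool_rot: [-3.141, -0.003, -0.002]
ft_force: [1.0, 0.3, 0.6]
width: 0.498
t15 [523.0853  -9.6997] flats at 0.7103983184213511 mod 60
 dash -51.02064711231267 11.6738385567306
```

View pics/t15.png

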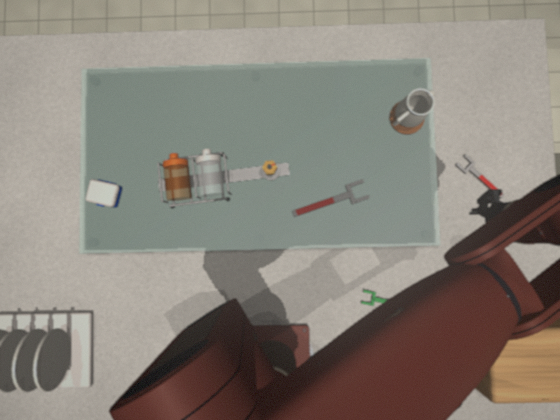

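View pics/s15.png

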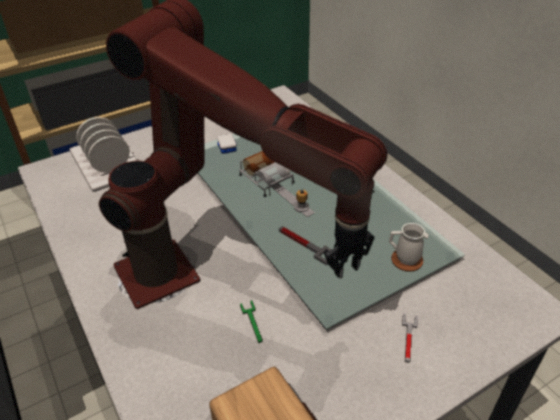

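The spanner lies flat on bare shelf (jaw at (355,193), handle end at (295,213)). The nut reads -59.3°, the gripper is free, and the cups, jug and case haven't moved. I'll let the arm settle and hand in.

```bash
python3 -m inch '0 0 0 0 0 0;0 0 0 0 0 0;0 0 0 0 0 0' 0.5
python3 - <<'E'
from h import *
print(ticket.hand_in())
E

```

```text
time: 24.95
ee_pos: [360.6, -464.0, 296.0]
tool_rot: [3.141, 0.003, 0.002]
ft_force: [-0.1, 0.3, -0.6]
width: 0.497
the job is handed in; nothing more can be done
None
```

I ran the nut down finger-tight with the fingers, tightened it about 55° more with the spanner, and laid the spanner back on the bare shelf. The job is handed in at about 25 s of the 72 s allowed; no verdict was reported.

- **Finger-tight:** the torque jumped from about 0.05 to 0.4 N m at nut yaw ≈ -4°, then stood at 0.24 N m. My reading steps put the fingers about 0.04–0.08 rad past that point, inside the 0.2 rad limit.
- **One flat with the spanner:** the jaw went over the nut without contact force. I swept it 1.05 rad clockwise with about 5 N at the handle, turned back into the play and lifted off free.
- **Spanner laid down:** it touched the shelf at about 2 N, its jaw roughly 250 mm from the nut. It looks flat in the pictures, but I did not measure its tilt or height.
- **Last checks:** the nut's outline reads -59.3°, which is about 55° past finger-tight (43–77° allowed). The red-dash reading disagreed, at -51° (about 47° past). It also read about 4° off the outline at the start, so I trusted the outline; either way the nut is within the limits.
- **Surroundings:** the cups, jug and case look unmoved in the pictures, and the robot was touching nothing at hand-in.

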